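# Size a lock bolt bar in the hole gauge

### The job

Size the thick aluminium bolt bar in the raised hole gauge by stepping down. First push it upright down through the largest hole until its lower end is well out below the plate, then lift it out and put it down through the next smaller hole, the smallest one it passes. Leave it standing there upright on the gauge's base, let go, and leave the slim bar standing where it is.

Things in the scene. Friction and masses are not known exactly. Their poses are not given: they have to be found in the camera images.
- thick_bar_mid (a point): Centre (half-way up) of the thick bar: a plain round solid aluminium bar, 32 mm in diameter and 150 mm long, loose, standing upright on the desk at the start, so this point starts 75 mm above the desk; z runs along the bar, upward. About 0.3 kg. The slim bar and the thick bar may stand in either of two places.
- slim_bar_mid (a point): Centre (half-way up) of the slim bar, a bystander: a plain round aluminium bar 18 mm in diameter and 150 mm long, loose and easily tipped, standing upright on the desk about 10 to 20 cm from the thick bar. Leave it alone.
- hole_largest (a point): Mouth centre, on the plate's upper face, of the gauge's largest hole (64 mm diameter). Gauge, fixed: bare steel plate 100 x 290 x 8 mm, upper face level, 68 mm above the desk, on two end walls over a steel base 8 mm thick. Four through holes in one row along its length: 64, 48, 28, 18 mm. z up; y along the row towards the largest. A bar put through stands on the base, 60 mm below the upper face.
- hole_second (a point): Mouth centre, on the plate's upper face, of the second largest hole (48 mm diameter), 75 mm from the largest one's centre along the gauge's -y. It is the smallest that the thick bar passes; standing on the base in it, the bar reaches 90 mm above the plate's upper face.
There are look-alikes about, which are no part of the job. What is shaped like the part that bears thick_bar_mid but blue is not meant.

How it is judged:
By the outcome, as a careful person would: the job done as asked, in the order asked, and still so for the second after the job is handed in, with the robot touching nothing.
It also fails if it takes over 45 s, if anything falls off the work surface, if the arm or the gripper's body presses on something with over 40 N, if the wrist force passes 120 N, or if a joint passes its speed limit or range.

### The arm

A 6-joint arm with a two-finger parallel gripper is mounted at the origin on the work surface. World frame = base frame: x ahead of the robot, y to its left, z up, the work surface at z = 0. Lengths are in mm, angles in rad, forces in N, time in s.
With the tool pointing down it reaches from about 400 to 925 mm from the base axis. Payload 12.5 kg.
Tool frame: the origin (TCP) lies between the finger pads; the fingertips stand 11 mm ahead of it and the grasp point (between the pads) lies 8 mm behind it (env.tip_extent is the distance from the TCP to the fingertips, in mm); x points along the fingers, z is the direction in which the jaws open and shut, and the axes are right-handed (so a half turn about x gives the same grasp; the last joint's range is limited). The gripper opens to 95 mm and grips with 3 to 60 N. Pads are 20 mm wide; open, the fingers measure 119 mm over their backs; the gripper's body (75 mm by 180 mm) begins 59 mm behind the grasp point.
Start: joints at [1.189, 0.491, 1.559, -0, 1.092, -0.106], TCP at [170.18, 601.402, 225.661] pointing down, gripper open.
Joint ranges: [-3.1, 3.1], [-0.84, 2.19], [0.05, 2.79], [-1.13, 4.28], [0.06, 2.93], [-2.69, 2.69]. Speed limits (rad/s): [2.22, 2.22, 2.79, 3.14, 3.14, 3.14].

### API

Orientations are given as [roll, pitch, yaw] about the fixed x, y, z axes, in that order (R = Rz(yaw) Ry(pitch) Rx(roll)).
In Python, from cell import status, imaging, env gives the robot as it stands. The module is installed in compiled form; this text tells all that it offers.
- The arm moves only by the tool apply_moves, never from a script. Its argument "increments" is a list of rows, each a list of 5 numbers: the closure, from 0 (fully open) to 1 (shut), then the shift along the tool's x, y, z in mm, then the turn about the tool's x in degrees. A call has 1 to 10 rows; each row shifts and turns the commanded pose from where the row before left it, along the tool's axes as they then stand; what a row does not reach is not made up. A row lasts 1/10 s, in which the tool goes at most 50 mm and 8.59 degrees, less where a joint would pass 70% of its speed; a pose out of reach is approached as far as the arm can. A call with a gripper value outside its range is refused whole. The fingers move at their own pace and stop on an object; the grip force is fixed at half the most. Time passes only in rows, so rows that do not move let the fingers close. It gives the time, the measured TCP pose, the force and the opening at its end, in the units of the state.
- status.state(): the state, without advancing time (a new reading comes with each control period).
- imaging.read_camera(name): name is "side" or "top"; returns a dict with "pixels" (420x560x3 uint8, red, green, blue), "fovy" (degrees; the focal length in pixels is half the picture's height over the tangent of half this angle, whatever the lens; pixels are square), "cx", "cy" (the principal point, pixels), "R" (3x3) and "t" (3): a world point X has camera coordinates R X + t. Camera axes: x right, y down, z forward; pixel columns grow to the right and rows downward; lengths in mm; the calibration is good to about 2 mm. A picture is of the moment at which its call begins. There is no depth.
- env.job_done(): hands the job in, once; it reports no verdict.
The state is a dict: "t": time; "joints": joint angles; "qvel": joint speeds; "tau": joint torques, N m; "eef_pos": TCP position; "tcp_rot": TCP orientation; "ft_force": force on the tool from outside, world axes, zero at the start; "moment": the same for the moment, N m; "opening": opening from 0.0 (shut) to 1.0 (fully open).
Only numpy, scipy, OpenCV 4.12 (cv2) and the standard library are available. Lean on these libraries where they do the work, as an engineer would, in place of code of your own. Each camera call takes 0.05 s, during which the arm holds its last target. There are 200 camera calls.

## Working session

There is one attempt and no reset: what is moved stays moved. The work goes in short steps, Python scripts to look and compute and a tool call to move; the robot and the scene stay as the last step left them, time stands still between calls to the robot, and variables do not carry over. Pictures are saved under pics/ and viewed, about 8 in all and at most 12, crops included, and the job is handed in when it is done.

Besides the shell and the picture viewer there is one more tool, called after "Emit:" as a command line: name --pt "numbers of a row" for each row, then --argument value for the rest. apply_moves: Moves the arm, as the interface text tells. Its arguments: {"type":"object","properties":{"increments":{"type":"array"}},"required":["increments"]}

```bash
mkdir -p pics; cat > h.py <<'E'
import numpy as np, cv2
from cell import status, imaging, env
def cam(n):
    c=imaging.read_camera(n); c['R']=np.array(c['R']).reshape(3,3); c['t']=np.array(c['t'])
    c['f']=210/np.tan(np.radians(c['fovy'])/2); return c
def save(c,fn,crop=None,s=1):
    p=np.array(c['pixels'])[:,:,::-1]
    if crop: x0,y0,x1,y1=crop; p=p[y0:y1,x0:x1]
    cv2.imwrite('pics/'+fn,cv2.resize(p,None,fx=s,fy=s,interpolation=cv2.INTER_CUBIC))
def ray(c,u,v):
    d=c['R'].T@np.array([(u-c['cx'])/c['f'],(v-c['cy'])/c['f'],1]); return -c['R'].T@c['t'],d
def atz(c,u,v,z):
    o,d=ray(c,u,v); return o+d*(z-o[2])/d[2]
def proj(c,X):
    p=c['R']@np.array(X,float)+c['t']; return p[:2]/p[2]*c['f']+[c['cx'],c['cy']]
E
python3 - <<'E'
from h import *
for n in('side','top'):
    c=cam(n); save(c,n+'0.png',s=1.4); o,d=ray(c,280,210); print(n,c['fovy'],c['cx'],c['cy'],o.round(),d.round(2))
s=status.state(); print(s)
E
```

```text
side 52.851837742371416 275.0701089078853 204.7690376878139 [263. 522. 750.] [ 0.25 -0.61 -0.75]
top 57.21196613371247 287.30619417175654 213.3298254365856 [399. -15. 851.] [ 0.16  0.01 -0.99]
{'t': 0.1, 'joints': array([ 1.18937955e+00,  4.91470649e-01,  1.55942631e+00, -6.63408447e-06,
        1.09170074e+00, -1.05609614e-01]), 'qvel': array([ 0.00100727,  0.00128686, -0.00390038,  0.00048562, -0.00093748,
       -0.00038631]), 'tau': array([ 2.25227675e-03, -6.13614964e+01, -2.58608097e+01,  6.94302307e-02,
        4.69808711e-02,  1.00992315e-05]), 'eef_pos': array([170.10406345, 601.17414479, 225.12495158]), 'tcp_rot': array([ 3.04183754,  1.56979127, -1.94635554]), 'ft_force': array([-0.58693   , -0.03057912,  0.72810339]), 'moment': array([-0.02930116, -0.06990083, -0.03428268]), 'opening': 1.0005936777463267}
```

View pics/side0.png

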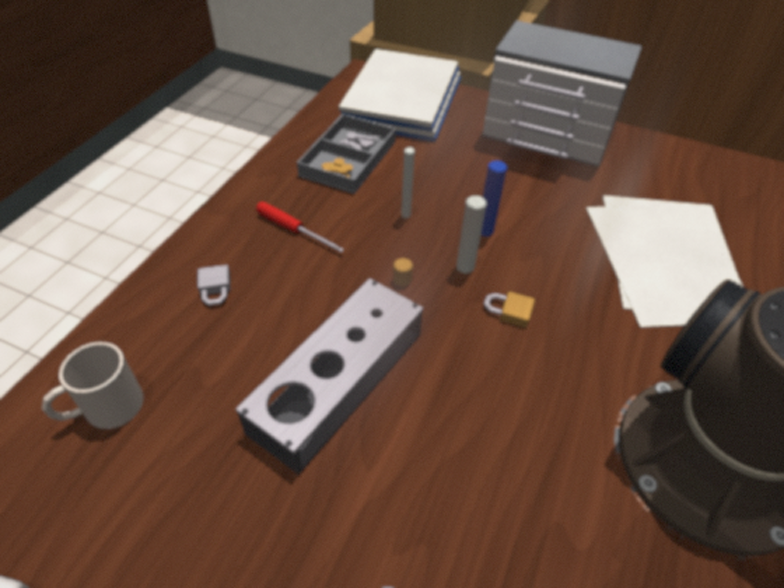

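View pics/top0.png

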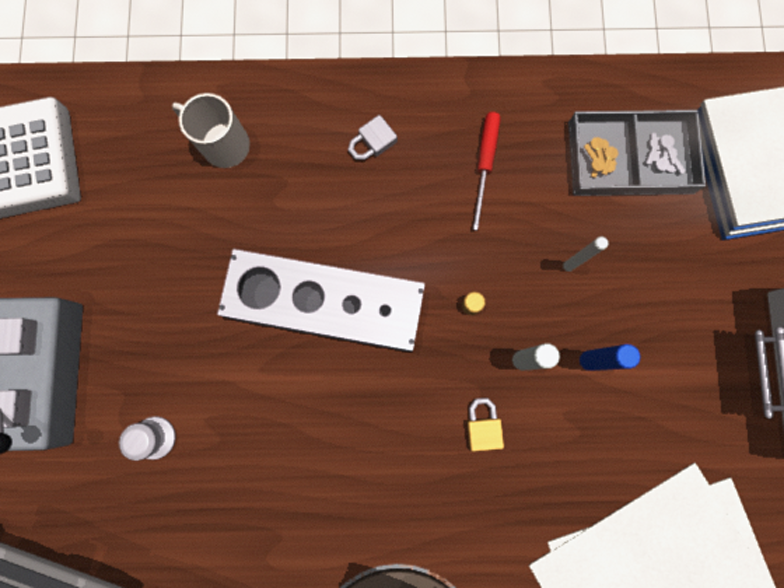

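Side picture: the aluminium thick bar's top is at (476,203), the blue look-alike's at (497,168) and the slim bar's at (409,150). In the top picture they are at (546,356), (627,356) and (601,243). The bare metal, thicker one fits. The gauge holes in the top picture are at (259,288) for the 64 and (308,297) for the 48. I'll confirm with an enlarged crop.

```bash
python3 - <<'E'
from h import *
c=cam('top')
p=np.array(c['pixels'])[:,:,::-1]
a=cv2.resize(p[165:275,345:475],None,fx=6,fy=5.0,interpolation=cv2.INTER_CUBIC) if 0 else cv2.resize(p[165:275,345:475],None,fx=3,fy=3,interpolation=cv2.INTER_CUBIC)
b=cv2.resize(p[170:260,150:310],None,fx=4,fy=4,interpolation=cv2.INTER_CUBIC)[:,:]
print(b.shape,a.shape)
cv2.imwrite('pics/crop1.png',np.vstack([cv2.copyMakeBorder(cv2.resize(p[215:270,345:475],None,fx=4,fy=4,interpolation=cv2.INTER_CUBIC),0,0,0,120,0),b]))
for n,u,v,z in(('thick',546,356,150),('slim',601,243,150),('blue',627,356,150),('h64',259,288,68),('h48',308,297,68),('h28',352,304.5,68),('h18',385,310.5,68)):
    print(n,atz(c,u/1.4,v/1.4,z).round(1))
s=cam('side')
for n,u,v,z in(('thick',476,203,150),('slim',409,150,150),('h64',291.5,403,68),('h48',327,364,68),('h28',356,334.5,68),('h18',377,313,68)):
    print(n,atz(s,u/1.4,v/1.4,z).round(1))
E
```

```text
(360, 640, 3) (330, 390, 3)
thick [ 427.  -203.2  150. ]
slim [ 576.1 -285.6  150. ]
blue [ 425.1 -308.2  150. ]
h64 [537.5 192.   68. ]
h48 [522.8 119.8  68. ]
h28 [510.6  55.1  68. ]
h18 [500.8   6.9  68. ]
thick [ 425.3 -198.7  150. ]
slim [ 576.1 -283.6  150. ]
h64 [535.7 196.8  68. ]
h48 [522.9 122.4  68. ]
h28 [509.5  59.2  68. ]
h18 [499.2   9.6  68. ]
```

View pics/crop1.png

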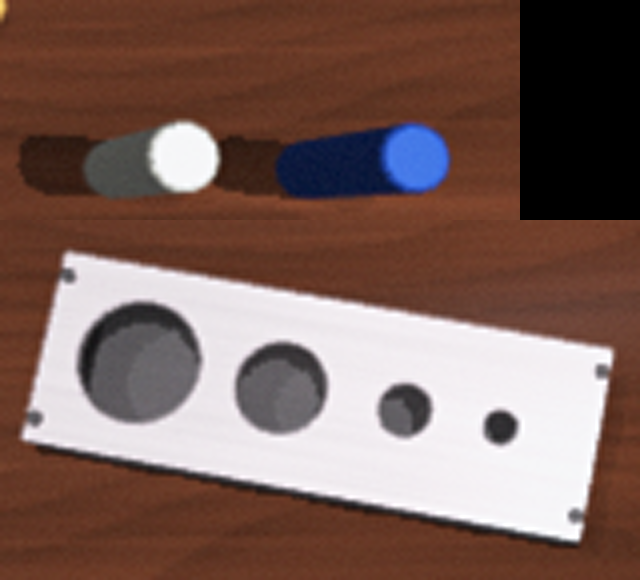

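The crop shows the bare aluminium bar, top at full-picture (391,254), next to the blue one. Its width of 17.5 px comes to about 32 mm, so it fits. The four hole centres give row distances of about 75 mm, as stated. The two cameras differ by about 4 mm in y, so I take the mean: bar (426,-201), h64 (536.5,194.5), h48 (523,121).

```bash
cat >> h.py <<'E'
from scipy.spatial.transform import Rotation as Ro
def delta(X):
    s=status.state(); R=Ro.from_euler('xyz',s['tcp_rot']).as_matrix()
    print('t',s['t'],'pos',s['eef_pos'].round(1),'F',s['ft_force'].round(1),'op',round(s['opening'],3),'q',s['joints'].round(2))
    print('axes y',R[:,1].round(3),'z',R[:,2].round(3)); print('tool delta',(R.T@(np.array(X)-s['eef_pos'])).round(1))
E
python3 -c "
from h import *
delta([500,200,225])"
```

```text
t 0.2 pos [170.1 601.3 225.3] F [-0.8 -0.   0.3] op 0.996 q [ 1.19  0.49  1.56  0.    1.09 -0.11]
axes y [-0.962  0.272  0.   ] z [ 0.272  0.962 -0.001]
tool delta [ 4.000e-01 -4.267e+02 -2.963e+02]
```

Emit:
apply_moves --pt "0 0 0 0 8.2" --pt "0 0 0 0 8.2" --pt "0 0 0 0 8.2" --pt "0 0 0 0 8.2" --pt "0 0 0 0 8.2" --pt "0 0 0 0 8.2" --pt "0 0 0 0 8.2" --pt "0 0 0 0 8.2" --pt "0 0 0 0 8.4"

```text
t: 1.1
eef_pos: [170.2, 601.3, 225.5]
tcp_rot: [-1.934, 1.571, -1.936]
ft_force: [-0.2, -0.4, -0.6]
opening: 0.997
```

```bash
python3 -c "
from h import *
delta([500,200,225])"
```

```text
t 1.1 pos [170.2 601.3 225.5] F [-0.2 -0.4 -0.6] op 0.997 q [ 1.19  0.49  1.56 -0.    1.09  1.19]
axes y [ 0.003  1.    -0.   ] z [ 1.    -0.003 -0.   ]
tool delta [   0.6 -400.5  330.8]
```

Emit:
apply_moves --pt "0 0 -36 33 0" --pt "0 0 -36 33 0" --pt "0 0 -36 33 0" --pt "0 0 -36 33 0" --pt "0 0 -36 33 0" --pt "0 0 -36 33 0" --pt "0 0 -36 33 0" --pt "0 0 -36 33 0" --pt "0 0 -36 33 0" --pt "0 0 -40 20 0"

```text
t: 2.1
eef_pos: [490.3, 236.8, 225.5]
tcp_rot: [0.374, 1.57, 0.377]
ft_force: [-0.1, 0.5, -0.1]
opening: 1.004
```

Emit:
apply_moves --pt "0 0 -48 0 0" --pt "0 0 -48 0 0" --pt "0 0 -48 0 0" --pt "0 0 -48 0 0" --pt "0 0 -48 0 0" --pt "0 0 -40 -15 0" --pt "0 0 -40 -15 0" --pt "0 0 -40 -15 0" --pt "0 0 -20 -15 0" --pt "0 0 0 0 0"

```text
t: 3.1
eef_pos: [428.4, -143.7, 225.6]
tcp_rot: [3.094, 1.57, 3.094]
ft_force: [0.3, 0.7, 0.8]
opening: 0.997
```

```bash
python3 -c "
from h import *
delta([426,-201,195])"
```

```text
t 3.1 pos [ 428.4 -143.7  225.6] F [0.3 0.7 0.8] op 0.997 q [-0.47  0.25  1.96 -0.    0.93 -0.47]
axes y [-0.  1.  0.] z [ 1.  0. -0.]
tool delta [ 30.6 -57.3  -2.4]
```

Emit:
apply_moves --pt "0 0 -30 -2.4 0" --pt "0 0 -27.3 0 0" --pt "0 20 0 0 0" --pt "0 10 0 0 0" --pt "0 0 0 0 0"

```text
t: 3.6
eef_pos: [427.2, -198.1, 194.4]
tcp_rot: [2.503, 1.568, 2.507]
ft_force: [-0.4, 0.5, 0.4]
opening: 0.999
```

```bash
python3 - <<'E'
from h import *
delta([426,-201,107])
c=cam('side'); a,b=proj(c,[426,-201,120]); print(a,b); save(c,'s2.png',(230,70,430,220),4)
E
```

```text
t 3.6 pos [ 427.2 -198.1  194.4] F [-0.4  0.5  0.4] op 0.999 q [-0.57  0.32  1.96  0.    0.87 -0.58]
axes y [-0.004  1.     0.002] z [ 1.     0.004 -0.002]
tool delta [87.4 -3.1 -1. ]
338.3198209145224 154.61634046789038
```

View pics/s2.png

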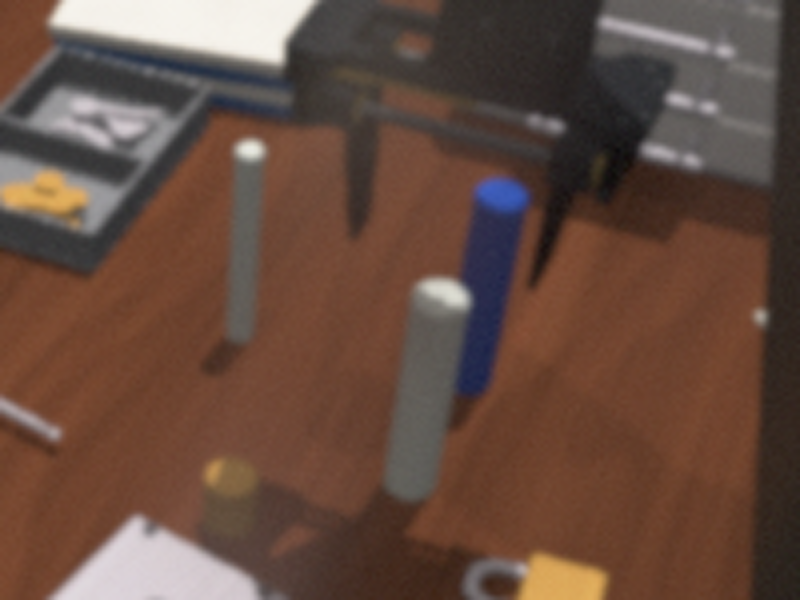

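The fingers straddle the thick bar's top at (441,298), with tips at (357,238) and (533,288). Blue stands behind and clear, and so does the slim bar. I'll use the known tip position to calibrate the side view.

```bash
python3 - <<'E'
from h import *
c=cam('side')
for X in([427.2,-198,183.4],[427.2+47.5,-198,183.4],[427.2-47.5,-198,183.4],[426,-201,150],[426,-201,0]): print(X,((proj(c,X)-[230,70])*4).round())
E
```

```text
[427.2, -198, 183.4] [444. 251.]
[474.7, -198, 183.4] [361. 228.]
[379.7, -198, 183.4] [530. 276.]
[426, -201, 150] [440. 297.]
[426, -201, 0] [409. 486.]
```

Emit:
apply_moves --pt "0 20 -4 -0.5 0" --pt "0 25 0 0 0" --pt "0 25 0 0 0" --pt "0 17 0 0 0" --pt "0 0 0 0 0" --pt "1 0 0 0 0" --pt "1 0 0 0 0" --pt "1 0 0 0 0" --pt "1 0 0 0 0" --pt "1 0 0 0 0"

```text
t: 4.7
eef_pos: [427.2, -203.1, 109.0]
tcp_rot: [-0.427, 1.57, -0.424]
ft_force: [0.4, -0.5, -0.2]
opening: 0.637
```

Emit:
apply_moves --pt "1 0 0 0 0" --pt "1 0 0 0 0" --pt "1 0 0 0 0"

```text
t: 5.0
eef_pos: [427.1, -203.0, 108.6]
tcp_rot: [1.702, 1.571, 1.705]
ft_force: [1.0, -0.5, -0.1]
opening: 0.38
```

Emit:
apply_moves --pt "1 0 0 0 0" --pt "1 0 0 0 0" --pt "1 0 0 0 0" --pt "1 -10 0 0 0" --pt "1 -25 0 0 0" --pt "1 -30 0 0 0" --pt "1 -30 0 0 0" --pt "1 -15 0 0 0" --pt "1 0 0 0 0"

```text
t: 5.9
eef_pos: [427.6, -203.3, 220.9]
tcp_rot: [-0.562, 1.567, -0.558]
ft_force: [-0.1, -1.1, -3.2]
opening: 0.331
```

Emit:
apply_moves --pt "1 0 15 5 0" --pt "1 0 25 8 0" --pt "1 0 35 10 0" --pt "1 0 40 12 0" --pt "1 0 40 12 0" --pt "1 0 40 12 0" --pt "1 0 40 12 0" --pt "1 0 40 10 0" --pt "1 0 40 10 0" --pt "1 0 35 8 0"

```text
t: 6.9
eef_pos: [524.6, 149.3, 217.5]
tcp_rot: [-3.076, 1.569, -3.072]
ft_force: [0.5, -0.6, -2.4]
opening: 0.329
```

Emit:
apply_moves --pt "1 0 25 6 0" --pt "1 0 15 4 0" --pt "1 0 5 0 0" --pt "1 0 0 0 0" --pt "1 0 0 0 0"

```text
t: 7.4
eef_pos: [534.5, 191.4, 218.5]
tcp_rot: [-2.699, 1.57, -2.696]
ft_force: [0.3, -0.5, -1.6]
opening: 0.33
```

```bash
python3 - <<'E'
from h import *
delta([537,192,220.9])
c=cam('side'); save(c,'s3.png',(120,90,320,240),4)
E
```

```text
t 7.4 pos [534.5 191.4 218.5] F [ 0.3 -0.5 -1.6] op 0.33 q [ 0.23  0.42  1.71 -0.    1.01  0.22]
axes y [-0.003  1.    -0.   ] z [ 1.     0.003 -0.001]
tool delta [-2.4  0.6  2.5]
```

View pics/s3.png

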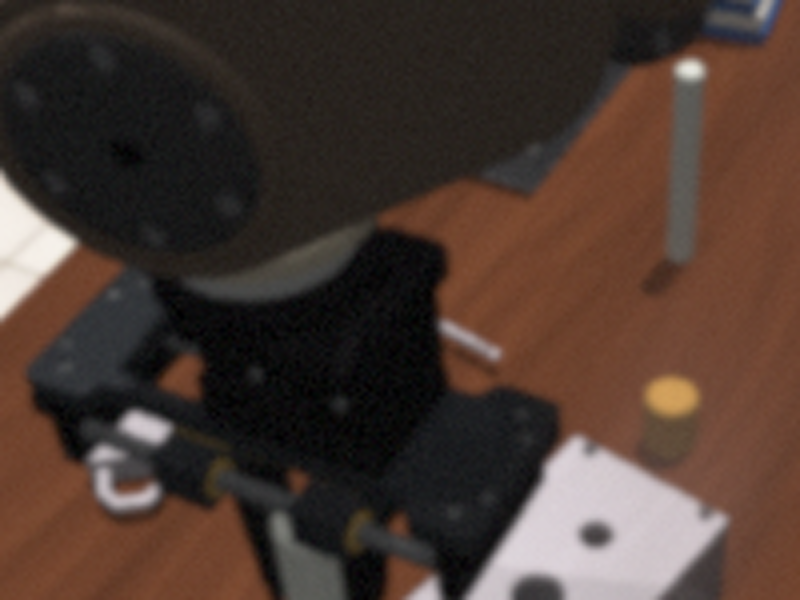

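The bar is held and looks upright, but its lower end lies below this crop. I'll centre over the hole, lower to about 10 mm above the plate and look again.

Emit:
apply_moves --pt "1 10 0.5 2 0" --pt "1 12 0 0.5 0" --pt "1 5 0 0 0" --pt "1 0 0 0 0"

```text
t: 7.85
eef_pos: [536.8, 192.6, 190.3]
tcp_rot: [-2.944, 1.569, -2.941]
ft_force: [-0.2, 0.5, -2.2]
opening: 0.332
```

```bash
python3 - <<'E'
from h import *
delta([537,192,100])
c=cam('side'); save(c,'s4.png',(150,200,330,335),4)
E
```

```text
t 7.85 pos [536.8 192.6 190.3] F [-0.2  0.5 -2.2] op 0.332 q [0.23 0.45 1.74 0.   0.96 0.23]
axes y [-0.003  1.    -0.   ] z [ 1.     0.003 -0.002]
tool delta [90.3 -0.5  0.4]
```

View pics/s4.png

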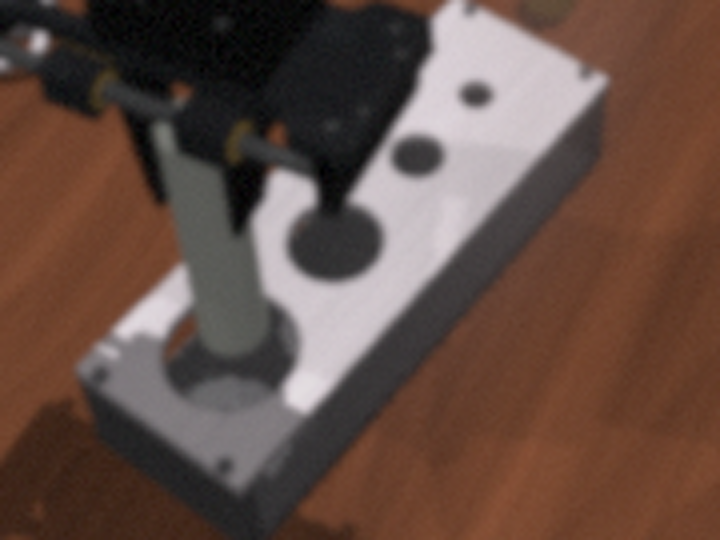

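The bar's lower end at (235,338) hovers about 14 mm over the hole, whose centre is at (232,352). Lowered, it lands within 2 mm of centre. I'll push it down until the end is about 16 mm above the desk.

Emit:
apply_moves --pt "1 8 0 0 0" --pt "1 10 0 0 0" --pt "1 12 0 0 0" --pt "1 12 0 0 0" --pt "1 12 0 0 0" --pt "1 8 0 0 0" --pt "1 3 0 0 0" --pt "1 0 0 0 0" --pt "1 0 0 0 0"

```text
t: 8.8
eef_pos: [537.4, 192.9, 126.9]
tcp_rot: [0.329, 1.57, 0.332]
ft_force: [0.6, -0.6, -2.7]
opening: 0.332
```

```bash
python3 - <<'E'
from h import *
delta([523,119.5,200])
c=cam('side'); save(c,'s5.png',(120,200,300,335),4)
E
```

```text
t 8.8 pos [537.4 192.9 126.9] F [ 0.6 -0.6 -2.7] op 0.332 q [0.23 0.53 1.8  0.   0.81 0.23]
axes y [-0.003  1.     0.   ] z [1.    0.003 0.001]
tool delta [-73.1 -73.4 -14.7]
```

View pics/s5.png

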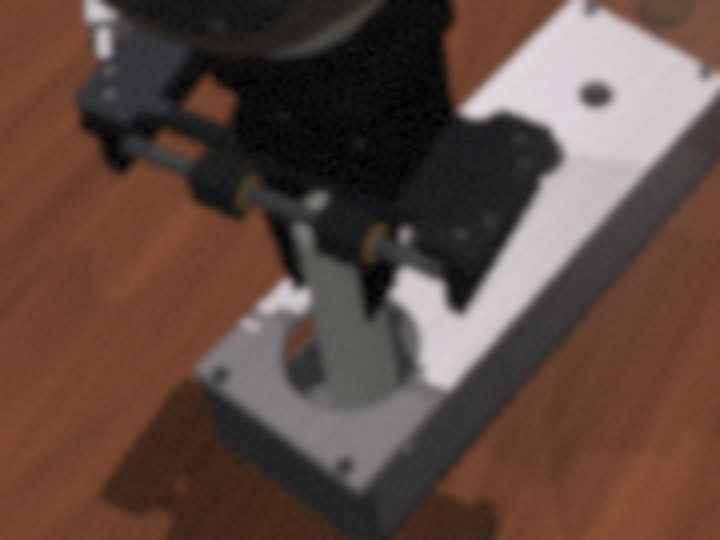

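The bar is down through the 64 mm hole, near its centre at about (352,360), with its end about 40 mm below the plate's underside and no contact force. Now a touch deeper, lift out, and across to the 48 mm hole.

Emit:
apply_moves --pt "1 4 0 0 0" --pt "1 0 0 0 0" --pt "1 -10 0 0 0" --pt "1 -15 0 0 0" --pt "1 -15 0 0 0" --pt "1 -15 0 0 0" --pt "1 -15 0 0 0" --pt "1 -8 0 0 0" --pt "1 0 0 0 0"

```text
t: 9.75
eef_pos: [537.6, 193.0, 202.1]
tcp_rot: [0.276, 1.568, 0.279]
ft_force: [0.4, -1.2, -2.7]
opening: 0.335
```

Emit:
apply_moves --pt "1 -3 -8 -2 0" --pt "1 0 -15 -3 0" --pt "1 0 -18 -3.5 0" --pt "1 0 -17 -3.5 0" --pt "1 0 -10 -2 0" --pt "1 0 -5.4 -0.4 0" --pt "1 0 0 0 0" --pt "1 0 0 0 0"

```text
t: 10.55
eef_pos: [523.2, 119.6, 203.6]
tcp_rot: [1.361, 1.571, 1.364]
ft_force: [-0.3, -0.2, -2.3]
opening: 0.33
```

```bash
python3 - <<'E'
from h import *
delta([523,119.5,120])
c=cam('side'); save(c,'s6.png',(150,180,330,315),4)
st=status.state()['eef_pos']
for z in(68,st[2]-108.6):print(((proj(c,[st[0],st[1],z])-[150,180])*4).round())
E
```

```text
t 10.55 pos [523.2 119.6 203.6] F [-0.3 -0.2 -2.3] op 0.33 q [0.1  0.39 1.8  0.   0.95 0.1 ]
axes y [-0.003  1.     0.   ] z [1.    0.003 0.   ]
tool delta [83.6 -0.1 -0.2]
[337. 316.]
[333. 283.]
```

View pics/s6.png

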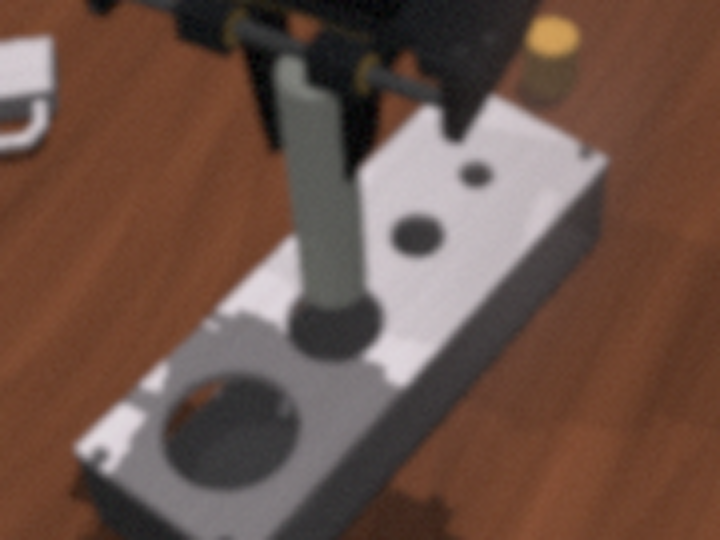

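The bar's end is centred at about (334,285), about 27 mm over the plate. Moved down, it lands at (338,318) against the 48 hole's centre at (335,323), some 2–3 mm short in y. I'll shift +2 mm and lower.

Emit:
apply_moves --pt "1 8 2 0 0" --pt "1 14 0 0 0" --pt "1 14 0 0 0" --pt "1 12 0 0 0" --pt "1 12 0 0 0" --pt "1 10 0 0 0" --pt "1 5 0 0 0" --pt "1 0 0 0 0" --pt "1 0 0 0 0"

```text
t: 11.5
eef_pos: [523.2, 121.5, 128.9]
tcp_rot: [0.28, 1.57, 0.283]
ft_force: [0.5, -0.3, -2.1]
opening: 0.331
```

Emit:
apply_moves --pt "1 4 0 0 0" --pt "1 4 0 0 0" --pt "1 2 0 0 0" --pt "1 1 0 0 0" --pt "1 0 0 0 0"

```text
t: 12.0
eef_pos: [523.0, 121.4, 117.5]
tcp_rot: [2.716, 1.571, 2.719]
ft_force: [-0.3, -0.2, -2.2]
opening: 0.329
```

Emit:
apply_moves --pt "1 1 0 0 0" --pt "1 0 0 0 0"

```text
t: 12.2
eef_pos: [523.1, 121.4, 116.7]
tcp_rot: [0.448, 1.571, 0.452]
ft_force: [-0.0, -0.4, -2.6]
opening: 0.326
```

Emit:
apply_moves --pt "1 0.5 0 0 0" --pt "1 0 0 0 0"

```text
t: 12.4
eef_pos: [523.1, 121.4, 116.6]
tcp_rot: [0.242, 1.57, 0.245]
ft_force: [-1.3, 0.1, 4.5]
opening: 0.331
```

Emit:
apply_moves --pt "1 0.5 0 0 0" --pt "1 0 0 0 0"

```text
t: 12.6
eef_pos: [523.2, 121.5, 116.6]
tcp_rot: [0.194, 1.57, 0.197]
ft_force: [-2.8, 0.2, 10.9]
opening: 0.333
```

Contact with the base comes exactly at the expected height of 116.6. I'll back off slightly and release.

Emit:
apply_moves --pt "1 -0.6 0 0 0" --pt "1 0 0 0 0" --pt "0.6 0 0 0 0" --pt "0.5 0 0 0 0" --pt "0.3 0 0 0 0" --pt "0 0 0 0 0" --pt "0 0 0 0 0" --pt "0 0 0 0 0" --pt "0 0 0 0 0" --pt "0 0 0 0 0"

```text
t: 13.6
eef_pos: [523.0, 121.4, 116.2]
tcp_rot: [1.229, 1.571, 1.232]
ft_force: [-0.5, 0.4, 0.2]
opening: 0.931
```

Emit:
apply_moves --pt "0 -10 0 0 0" --pt "0 -20 0 0 0" --pt "0 -30 0 0 0" --pt "0 -40 0 0 0" --pt "0 -40 0 0 0" --pt "0 -20 -20 0 0" --pt "0 0 -40 0 0" --pt "0 0 -40 0 0" --pt "0 0 -40 0 0" --pt "0 0 -40 0 0"

```text
t: 14.6
eef_pos: [523.3, -60.0, 277.2]
tcp_rot: [-0.135, 1.57, -0.131]
ft_force: [0.7, -0.4, -0.6]
opening: 0.997
```

```bash
python3 - <<'E'
from h import *
delta([523,119.5,120])
c=cam('side'); save(c,'s7.png',s=1.4)
E
```

```text
t 14.6 pos [523.3 -60.  277.2] F [ 0.7 -0.4 -0.6] op 0.997 q [-0.24  0.3   1.73  0.    1.11 -0.24]
axes y [-0.004  1.    -0.   ] z [1.    0.004 0.001]
tool delta [157.2 179.6   0.2]
```

View pics/s7.png

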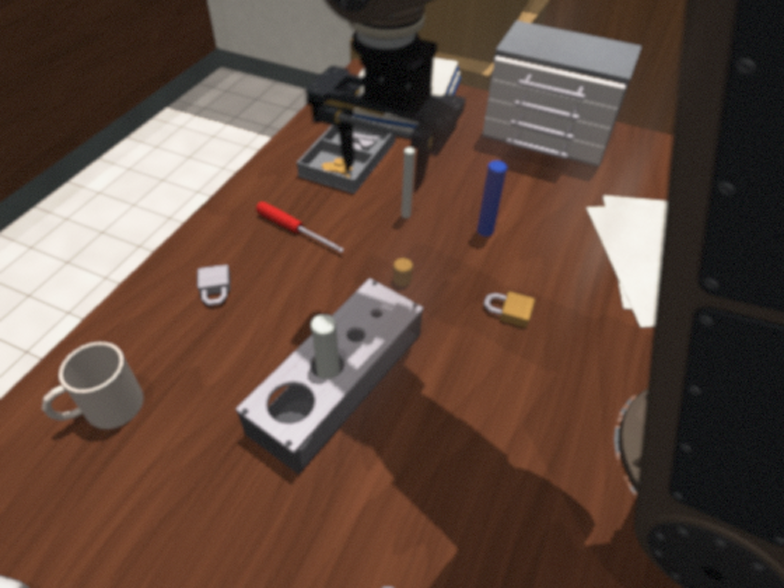

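The thick bar stands upright in the 48 mm hole, top at (323,325). The slim bar (409,150) and the blue bar stand where they were, and the gripper is well clear. I'm handing it in.

```bash
python3 -c "
from h import *
env.job_done()"
```

```text
the job is handed in; nothing more can be done
```

The job is done and handed in; it reports no verdict. I lowered the aluminium thick bar upright through the 64 mm hole, with its end about 45 mm below the plate's underside. I then lifted it out, put it through the 48 mm hole onto the base, let go and withdrew.

- **Last checks:** the bar touched the base at the expected height (TCP 116.6 mm), pressing with about 11 N. The last picture shows it standing in the 48 mm hole, with the slim and blue bars where they were and the gripper well clear. It took about 15 s of the 45 s.
- **Disagreements:** the two cameras differed by about 4 mm in y. I took the top camera's values and corrected 2 mm from close by at the second hole. I did not take a top-camera picture after the release.

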